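Slide the vial carrier into the fence corner and hold it there

TASK

The blue carrier with two capped vials waits on the yellow loading mark of the sampler deck. Slide it along the deck, without lifting or tipping it and with both vials left seated, into the corner formed by the two low steel fences, and press it gently but definitely into the corner so that it sits flush against both at once, a long side against the far fence and a short side against the side fence. Finish while still holding it pressed there with the fingers, without ramming it, and leave the timer, the stopper and the tape roll alone.

Things in the scene. Friction and masses are not known exactly. Their poses are not given: they have to be found in the camera images.
- deck: Grey deck plate fixed on the worktop, 140 mm (its x) x 280 mm (its y) x 10 mm thick; origin at the centre of its underside, its top 10 mm higher. Local x points away from the robot (turned up to 0.3 rad), y to the left. The yellow outline of the loading mark (112 x 104 mm, flat paint) is centred at local (0, +80) mm; the fence corner is at the far right.
- carrier: Blue metal block with two capped vials, loose on the deck, 48 mm (its x) x 66 mm (its y) x 52 mm high, 0.35 kg; origin at the centre of its underside. The vials stand in 32 mm deep pockets at local y = -15.5 and +15.5 mm and end 60 mm above its underside. Starts up to 0.5 rad off square. Flat sides, free to grip above the fences. Deck friction 1 to 3 N, more if pressed down.
- seat (a point): Point on the top of the deck where the carrier's origin lies when the carrier is fully home in the corner; its axes are the deck's. The far fence lies 24 mm from it along deck +x, the side fence 33 mm from it along deck -y. At home the carrier's x axis is parallel to the deck's x axis (either way round).
- fence_far: Far fence, a fixed steel bar 14 mm thick (x), 104 mm long (y), 12 mm high above the deck; origin at the centre of its underside on the deck top; its inner face, towards local -x, is 7 mm from the origin. Rigid.
- fence_side: Side fence at the right, a fixed steel bar 60 mm long (x), 14 mm thick (y), 12 mm high above the deck; origin at the centre of its underside on the deck top; its inner face, towards local +y, is 7 mm from the origin. There is a gap of 8 mm by 7 mm between the two bars at the corner. Rigid.
- vial_1_foot (a point): Centre of the underside of the first vial (clear, black cap, 22 mm diameter, 40 mm high, 20 g), loose in the pocket at the carrier's local y = -15.5 mm.
- vial_2_foot (a point): Centre of the underside of the second vial, same kind, loose in the pocket at the carrier's local y = +15.5 mm.
- pocket_1 (a point): Centre of the floor of the carrier's pocket at local y = -15.5 mm, 20 mm above the carrier's underside.
- pocket_2 (a point): Centre of the floor of the carrier's pocket at local y = +15.5 mm, 20 mm above the carrier's underside.
- timer: White bench timer with a green and a red key, 62 x 62 x 16 mm, loose on the worktop right of the deck, beyond the tape roll; origin at the centre of its underside. Leave alone.
- stopper: Brown rubber stopper, 28 mm diameter, 24 mm high, loose on the worktop left of the deck; origin at the centre of its underside. Leave alone.
- tape: Roll of beige label tape, 81 mm diameter, 15 mm high, lying loose on the worktop right of the deck; origin at the centre of its underside. Leave alone.
Mind the look-alikes: they are no part of the job. There is more than one size of the carrier; the job needs the larger.

How it is judged:
By the outcome, as a careful person would: the job done as asked, in the order asked, and still so for the second after the job is handed in, while the arm keeps its last pose, push and grip.
It also fails if it takes over 56 s, if anything falls off the work surface, if the arm or the gripper's body presses on something with over 40 N, if the wrist force passes 120 N, or if a joint passes its speed limit or range.

ROBOT

A 7-joint arm with a two-finger parallel gripper is mounted at the origin on a cart in front of the work surface, level with it; the furniture and walls round the work are solid. World frame = base frame: x ahead of the robot, y to its left, z up, the work surface at z = 0. Lengths are in mm, angles in rad, forces in N, time in s.
With the tool pointing down it reaches from about 400 to 850 mm from the base axis. Payload 4.5 kg.
Tool frame: the origin (TCP) lies between the finger pads; the fingertips stand 22 mm ahead of it and the grasp point (between the pads) lies 3 mm ahead of it; z points along the fingers, y is the direction in which the jaws open and shut (so a half turn about z gives the same grasp; the last joint's range is limited). The gripper opens to 88 mm and grips with 3 to 60 N. Pads are 18 mm wide; open, the fingers measure 123 mm over their backs; the gripper's body (75 mm by 187 mm) begins 45 mm behind the grasp point.
Start: joints at [-1.068, 0.689, -0.195, 1.565, 0.157, 0.902, -0.215], TCP at [282.37, 557.601, 260.743] pointing down, gripper open.
Joint ranges: [-3.01, 3.01], [-0.46, 2.08], [-1.47, 1.51], [0.13, 2.56], [-1, 4.14], [0.04, 2.09], [-2.66, 2.66]. Speed limits (rad/s): [2.57, 2.57, 3.14, 3.14, 3.14, 3.14, 3.14].

INTERFACE

Orientations are given as a unit quaternion [w, x, y, z].
In Python, from bench import r, eyes, ticket gives the robot as it stands.
- The arm moves only by the tool carry_out, never from a script. Its arguments are lists of equal length, an entry for each row: "translation": the shift along the tool's x, y, z in mm, a list of three; "dr": the turn, a rotation vector about the tool's x, y, z in degrees, a list of three; "hand": the opening, from 0 (shut) to 1 (fully open). In form: {"translation": [[x, y, z], ...], "dr": [[ax, ay, az], ...], "hand": [hand, ...]}. A call has 1 to 8 rows; each row is the pose to reach, as a shift and turn from the pose commanded when the call began, along the tool's axes at that moment; what a row does not reach only later rows make up. A row lasts 1/8 s, in which the tool goes at most 62.5 mm and 10.7 degrees, less where a joint would pass 70% of its speed; a pose out of reach is approached as far as the arm can. A call with a gripper value outside its range is refused whole. The fingers move at their own pace and stop on an object; "grip_force" is the grip in N (left out, the last holds). Time passes only in rows, so rows that repeat a pose let the fingers close. It gives the time, the measured TCP pose, the force and the opening at its end, in the units of the state.
- r.read_state(): the state, without advancing time (a new reading comes with each control period).
- eyes.camera(name): name is "side" or "top"; returns (picture, depth): 420x560x3 uint8, blue, green, red; 420x560 float32, mm along the optical axis (not along the pixel's ray), 0 where there is no reading.
- eyes.camera_info(name): a dict with "fov_y" (degrees; the focal length in pixels is half the picture's height over the tangent of half this angle, whatever the lens; pixels are square), "cx", "cy" (the principal point, pixels), "T" (4x4, takes a point from camera to world coordinates). Camera axes: x right, y up, looking along -z (the intrinsics and any distortion apply to the point x, -y, -z); pixel columns grow to the right and rows downward; lengths in mm; the calibration is good to about 2 mm. A picture is of the moment at which its call begins. camera_info takes no time and is no camera call.
- ticket.sign_off(): hands the job in, once; it reports no verdict.
Trained networks look in the newest picture that a camera, given by its name, has taken for a name from the list of things; names that differ only in an ending like _2 or _b are one class to them, and where a whole thing is asked for, a point or a joint stands for the part that bears it (a point fixed in the world has none). Each returns a list of dicts, best first, with "conf" (0 to 1); they miss things now and then, are a little off and sometimes report something else, mostly with a low value. They report only what shows in the picture. A call takes as long as a camera call. They do not tell look-alikes from the thing itself.
- eyes.boxes_of(target, camera): "rect" ([centre column, centre row, width, height] in pixels, round what is visible of it).
- eyes.masks_of(target, camera): "mask" (420x560 bool, what is visible of it) and "rect" ([centre column, centre row, width, height] in pixels, round what is visible of it).
The state is a dict: "clock": time; "qpos": joint angles; "joint_vel": joint speeds; "joint_efforts": joint torques, N m; "tool_pos": TCP position; "ee_rot": TCP orientation; "contact_force": force on the tool from outside, world axes, zero at the start; "moment": the same for the moment, N m; "grip_width": finger opening in mm.
Only numpy, scipy, OpenCV 4.12 (cv2) and the standard library are available. Lean on these libraries where they do the work, as an engineer would, in place of code of your own. Each camera call takes 0.05 s, during which the arm holds its last target.

## Working session

There is one attempt and no reset: what is moved stays moved. The work goes in short steps, Python scripts to look and compute and a tool call to move; the robot and the scene stay as the last step left them, time stands still between calls to the robot, and variables do not carry over. Pictures are saved under pics/ and viewed, and the job is handed in when it is done.

Besides the shell and the picture viewer there is one more tool, called after "Emit:" by a JSON object that holds its "name" and its "arguments", one argument or row to a line. carry_out: Moves the arm, as the interface text tells. Its arguments: {"type":"object","properties":{"translation":{"type":"array","items":{"type":"array","items":{"type":"number"}}},"dr":{"type":"array","items":{"type":"array","items":{"type":"number"}}},"hand":{"type":"array","items":{"type":"number"}},"grip_force":{"type":"number"}},"required":["translation","dr","hand"]}

```bash
ls; mkdir -p pics
cat > h.py <<'E'
import numpy as np, cv2
from bench import r, eyes, ticket
def snap(n,f):
    p,d=eyes.camera(n); cv2.imwrite('pics/'+f+'.png',p); np.savez('pics/'+f+'.npz',p=p,d=d); return p,d
def cam(n):
    i=eyes.camera_info(n); f=210/np.tan(np.radians(i['fov_y'])/2); return f,i['cx'],i['cy'],np.array(i['T'])
E
python3 - <<'E'
from h import *
for n in('top','side'):
    p,d=snap(n,n+'0'); print(eyes.camera_info(n))
print(r.read_state())
for n in('top','side'):
  for t in('carrier','fence_far','fence_side','deck'):
    for b in eyes.boxes_of(t,n): print(n,t,round(b['conf'],2),np.round(b['rect']))
E
```

```text
pics
{'fov_y': 43.62063122094379, 'cx': 284.3575094393968, 'cy': 210.66775394525013, 'T': array([[-1.63389474e-02,  9.88077415e-01, -1.53088411e-01,
         3.10936647e+02],
       [-9.99830430e-01, -1.48450198e-02,  1.08966319e-02,
         8.83005433e+01],
       [ 8.49411541e-03,  1.53240491e-01,  9.88152418e-01,
         1.37249726e+03],
       [ 0.00000000e+00,  0.00000000e+00,  0.00000000e+00,
         1.00000000e+00]])}
{'fov_y': 52.869871970040975, 'cx': 278.65614606662257, 'cy': 216.99964964166338, 'T': array([[-9.84744571e-01,  1.21992532e-01, -1.24080428e-01,
         3.82667859e+02],
       [-1.72855755e-01, -6.03962514e-01,  7.78042525e-01,
         7.67988685e+02],
       [ 1.99754501e-02,  7.87621168e-01,  6.15835917e-01,
         6.07059086e+02],
       [ 0.00000000e+00,  0.00000000e+00,  0.00000000e+00,
         1.00000000e+00]])}
{'clock': 0.1, 'qpos': array([-1.06822882,  0.68987164, -0.19452002,  1.56622047,  0.15729986,
        0.90249823, -0.21511391]), 'joint_vel': array([-4.59869725e-04, -2.09583463e-03,  9.51448642e-04, -3.05560460e-03,
       -1.71304095e-0
[... 153 characters left out ...]
,  2.01381772e-03,  4.55290206e-05]), 'tool_pos': array([282.16808967, 557.09594252, 260.01318515]), 'ee_rot': array([-1.28054922e-04,  2.32214446e-01,  9.72664282e-01, -7.93348724e-04]), 'contact_force': array([-0.35918013, -0.55316303, -0.08549522]), 'moment': array([ 0.01603988, -0.02264273,  0.03942204]), 'grip_width': 87.89359392109327}
top carrier 0.73 [206. 228.  34.  30.]
top carrier 0.49 [211. 166.  21.  23.]
top fence_far 0.49 [252. 202.  39.   9.]
top deck 0.85 [239. 226. 112.  67.]
side carrier 0.91 [179. 283.  21.  29.]
side carrier 0.69 [266. 294.  36.  51.]
side fence_far 0.53 [248. 256.   6.  38.]
side fence_side 0.68 [268. 233.  27.  11.]
side deck 0.87 [271. 281.  82. 106.]
```

View pics/top0.png

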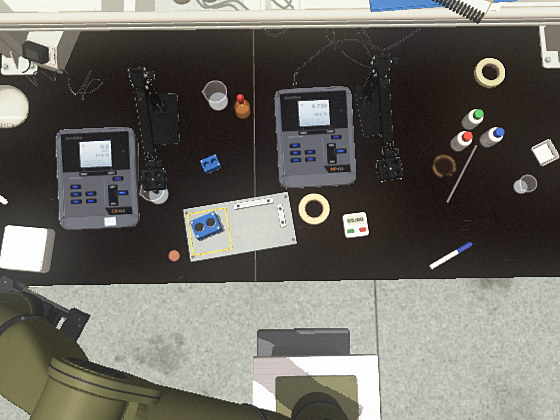

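View pics/side0.png

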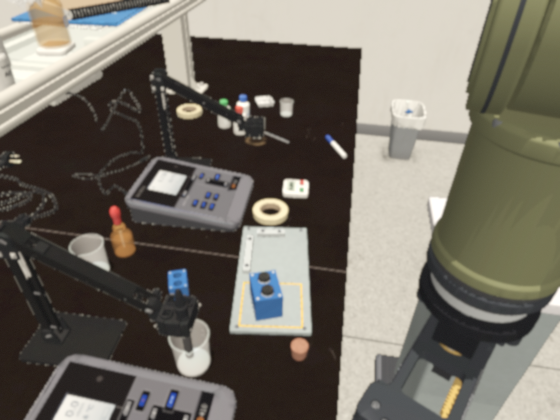

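Run:
```python
import cv2
p=cv2.imread('pics/top0.png')[140:300,150:350]; cv2.imwrite('pics/top0c.png',cv2.resize(p,None,fx=3.7,fy=3.7,interpolation=cv2.INTER_CUBIC))
p=cv2.imread('pics/side0.png')[200:360,150:340]; cv2.imwrite('pics/side0c.png',cv2.resize(p,None,fx=3.7,fy=3.7,interpolation=cv2.INTER_CUBIC))
```

```text
(no output)
```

View pics/top0c.png

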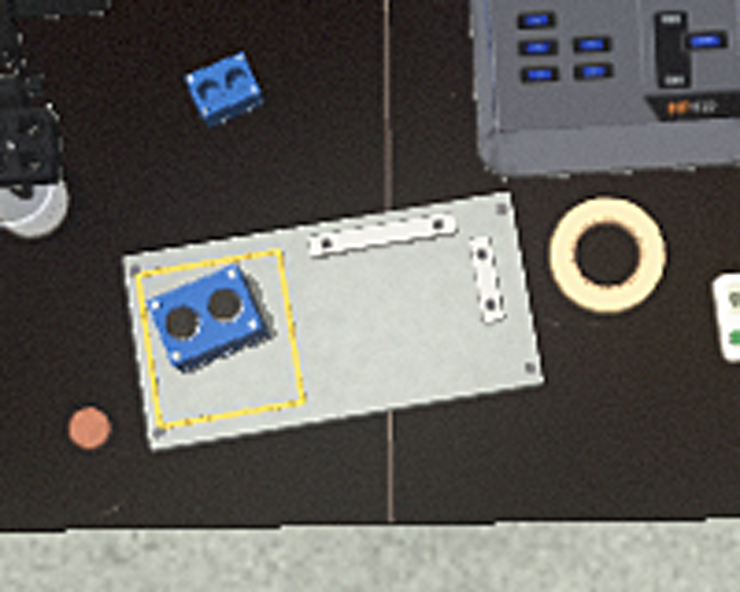

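View pics/side0c.png

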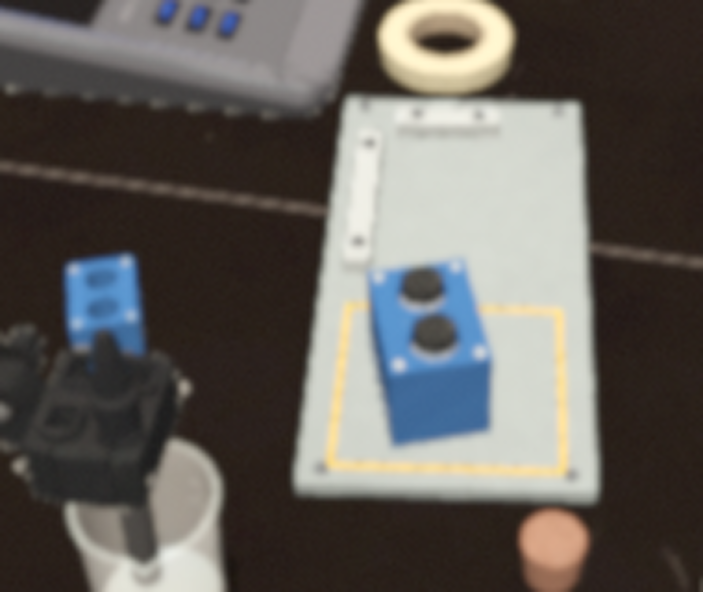

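Candidates for the carrier are the blue block with two black caps on the yellow mark, at top (206,228) and side (266,294), and a smaller empty blue block off the deck, at top (211,166) and side (179,283). The first fits: it is the larger one, it holds the vials, and it stands on the mark. The enlarged crops confirm this. The fences show at top (252,202) and about (282,215). Next I measure.

```bash
cat >> h.py <<'E'
def cloud(n,d):
    f,cx,cy,T=cam(n); v,u=np.mgrid[:420,:560]
    X=np.stack([(u-cx)*d/f,-(v-cy)*d/f,-d],-1); W=X@T[:3,:3].T+T[:3,3]; W[d<=0]=np.nan; return W
def rect(P): # min area rect center,size,corners
    c=cv2.minAreaRect(P.astype(np.float32)); return c, cv2.boxPoints(c)
E
python3 - <<'E'
from h import *
for n in('top','side'):
    z=np.load(f'pics/{n}0.npz'); p,d=z['p'],z['d']; W=cloud(n,d)
    hsv=cv2.cvtColor(p,cv2.COLOR_BGR2HSV)
    blue=(hsv[...,0]>95)&(hsv[...,0]<125)&(hsv[...,1]>120)&(hsv[...,2]>60)
    for b in eyes.masks_of('carrier',n):
        m=b['mask']&blue&np.isfinite(W[...,2]); P=W[m]; print(n,'carrier',b['conf'],m.sum(),np.percentile(P[:,2],[2,25,50,75,98]).round(1))
        top=P[P[:,2]>np.percentile(P[:,2],95)-6]; c,bp=rect(top[:,:2]); print(c,bp.round(1).tolist())
    for t in ('fence_far','fence_side','deck','timer','stopper','tape'):
      for b in eyes.masks_of(t,n)[:2]:
        m=b['mask']&np.isfinite(W[...,2]); P=W[m]; c,bp=rect(P[:,:2]); print(n,t,round(b['conf'],2),m.sum(),np.percentile(P[:,2],[5,50,95]).round(1),c)
    # obstacles map
    if n=='top':
        for x0 in range(480,760,40):
            print(x0,[ (lambda q: int(np.nanmax(q)) if q.size else -1)(W[...,2][(W[...,0]>=x0)&(W[...,0]<x0+40)&(W[...,1]>=y0)&(W[...,1]<y0+40)]) for y0 in range(480,-160,-40)])
E
```

```text
top carrier 0.91 331 [52.2 59.4 61.1 62.9 67.7]
((481.75732421875, 273.5279541015625), (47.88258361816406, 65.06989288330078), 21.6026554107666) [[447.5, 295.0], [471.5, 234.5], [516.0, 252.10000610351562], [492.0, 312.6000061035156]]
top carrier 0.76 216 [ 8.6 20.3 32.1 35.2 38.8]
((648.2109375, 266.1055908203125), (32.115447998046875, 42.048248291015625), 23.539806365966797) [[625.0999755859375, 279.0], [641.9000244140625, 240.39999389648438], [671.2999877929688, 253.1999969482422], [654.5, 291.79998779296875]]
top fence_far 0.78 229 [13.4 21.  26. ] ((543.370849609375, 154.772216796875), (17.190526962280273, 100.3811264038086), 8.371357917785645)
top fence_side 0.67 463 [24.2 60.7 66. ] ((486.4176330566406, 275.7647399902344), (58.713470458984375, 66.04319763183594), 22.970064163208008)
top fence_side 0.5 144 [ 9.9 20.2 25.2] ((509.172607421875, 81.22425842285156), (59.93938064575195, 16.40465545654297), 8.314478874206543)
top deck 0.72 5143 [ 4.7  9.8 20. ] ((485.24761962890625, 191.79022216796875), (143.74159240722656, 281.6813659667969), 8.751748085021973)
top timer 0.66 598 [ 
[... 2012 characters left out ...]
74316)
side deck 0.94 6180 [ 9.3 11.4 22.4] ((485.10235595703125, 189.5514373779297), (141.37271118164062, 282.00091552734375), 8.87808609008789)
side deck 0.67 1182 [15.5 57.7 64.6] ((483.14923095703125, 255.56304931640625), (59.67667007446289, 101.01383972167969), 21.500858306884766)
side timer 0.96 417 [ 5.4 14.9 17.9] ((481.2671813964844, -113.37870025634766), (65.06008911132812, 67.31224822998047), 8.822588920593262)
side stopper 0.62 303 [ 5.3 25.  27.2] ((408.8883361816406, 348.42279052734375), (43.4951057434082, 27.03330421447754), 82.88949584960938)
side tape 0.84 752 [ 0.7 14.7 17.6] ((532.04736328125, -19.28258514404297), (85.91714477539062, 110.54906463623047), 9.031867980957031)
```

```bash
cat > fit.py <<'E'
from h import *
# deck yaw via edge fit: project to plane z=10 via ray intersect with deck colour mask outline; carrier via plane z=62
def onplane(n,uv,z):
    f,cx,cy,T=cam(n); uv=np.asarray(uv,float)
    D=np.stack([(uv[:,0]-cx)/f,-(uv[:,1]-cy)/f,-np.ones(len(uv))],1)@T[:3,:3].T
    s=(z-T[2,3])/D[:,2]; return T[:3,3]+D*s[:,None]
def outline(n,m,z):
    m=m.astype(np.uint8); c=max(cv2.findContours(m,cv2.RETR_EXTERNAL,cv2.CHAIN_APPROX_NONE)[0],key=cv2.contourArea)
    return onplane(n,cv2.convexHull(c)[:,0,:],z)[:,:2]
E
python3 - <<'E'
from fit import *
for n in('top','side'):
    z=np.load(f'pics/{n}0.npz'); p,d=z['p'],z['d']; W=cloud(n,d)
    m=(W[...,2]>60)&(W[...,0]>480)&(W[...,0]<660)&(W[...,1]>300)&(W[...,1]<420)
    P=W[m]
    for y0 in range(300,420,20):
        q=P[(P[:,1]>=y0)&(P[:,1]<y0+20)]
        if len(q): print(n,y0,len(q),q[:,0].min().round(),q[:,2].min().round(),q[:,2].max().round())
    hsv=cv2.cvtColor(p,cv2.COLOR_BGR2HSV)
    dm=eyes.masks_of('deck',n)[0]['mask']; print(n,'deck',cv2.minAreaRect(outline(n,dm,10).astype(np.float32)))
    # carrier top face: blue points with W z>57
    blue=(hsv[...,0]>95)&(hsv[...,0]<125)&(hsv[...,1]>90)
    near=np.hypot(W[...,0]-482,W[...,1]-274)<55
    cm=near&(W[...,2]>54)&(W[...,2]<75); cm=cv2.morphologyEx(cm.astype(np.uint8),cv2.MORPH_CLOSE,np.ones((3,3)))
    print(n,'carr',cv2.minAreaRect(outline(n,cm,62).astype(np.float32)))
E
```

```text
top 300 17 480.0 60.0 68.0
top 360 175 562.0 60.0 129.0
top 380 353 544.0 61.0 155.0
top 400 264 544.0 62.0 179.0
top deck ((484.06646728515625, 191.22088623046875), (142.845703125, 279.8843994140625), 8.742109298706055)
top carr ((481.5052185058594, 273.96771240234375), (49.24393081665039, 66.25106811523438), 22.049179077148438)
side 300 43 480.0 60.0 65.0
side 360 312 556.0 61.0 130.0
side 380 695 544.0 60.0 152.0
side 400 1534 544.0 60.0 176.0
side deck ((484.13739013671875, 191.9797821044922), (139.8991241455078, 287.0624084472656), 8.83191967010498)
side carr ((481.7418518066406, 274.75616455078125), (49.052188873291016, 75.16121673583984), 21.906864166259766)
```

Emit:
{"name": "carry_out", "arguments": {
  "translation": [
    [-46,-24.4,0],
    [-92,-48.8,10],
    [-138,-73,20],
    [-184,-97.5,40],
    [-230,-122,60],
    [-275,-146,80],
    [-306,-162.5,100],
    [-306,-162.5,100]
  ],
  "dr": [
    [0,0,6.2],
    [0,0,12.3],
    [0,0,18.5],
    [0,0,24.7],
    [0,0,30.8],
    [0,0,37],
    [0,0,41.1],
    [0,0,41.1]
  ],
  "hand": [1,1,1,1,1,1,1,1],
  "grip_force": 15
}}

```text
clock: 2.3
tool_pos: [483.3, 270.3, 159.5]
ee_rot: [0.001, 0.562, 0.827, -0.002]
contact_force: [-0.6, 0.3, -0.7]
grip_width: 88.4
```

Run:
```python
from h import *
snap('top','top1');p,d=snap('side','side1')
s=r.read_state(); print(s['clock'],s['tool_pos'],s['ee_rot'],s['qpos'])
from scipy.spatial.transform import Rotation as R
w,x,y,z=s['ee_rot']; M=R.from_quat([x,y,z,w]).as_matrix(); print(M.round(4), np.degrees(np.arctan2(M[1,1],M[0,1])))
```

```text
2.4 [481.85373498 274.97033354 160.77148271] [-3.29917689e-04  5.58707887e-01  8.29364397e-01  2.92893309e-04] [-0.58047823  0.73914746 -0.03481154  1.87506158  0.04492531  0.52781829
 -0.25987894]
[[-3.757e-01  9.267e-01 -2.000e-04]
 [ 9.267e-01  3.757e-01  9.000e-04]
 [ 9.000e-04  1.000e-04 -1.000e+00]] 22.067016465175108
```

View pics/side1.png

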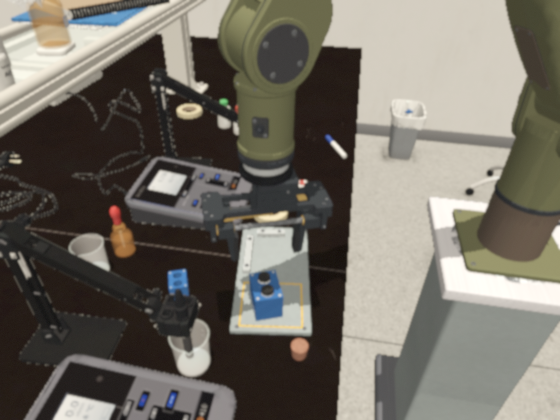

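View pics/top1.png

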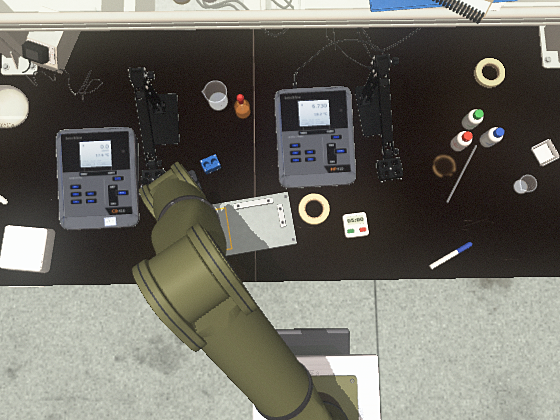

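The side view shows the open gripper centred above the blue carrier at (265,290), with the jaws along the carrier's short axis. The gooseneck head at (180,310) is clear of the hand. I'll descend with the fingertips staying above fence height.

Emit:
{"name": "carry_out", "arguments": {
  "translation": [
    [0,0,20],
    [0,0,45],
    [0,0,70],
    [0,0,90],
    [0,0,105],
    [0,0,111],
    [0,0,112],
    [0,0,112]
  ],
  "dr": [
    [0,0,0],
    [0,0,0],
    [0,0,0],
    [0,0,0],
    [0,0,0],
    [0,0,0],
    [0,0,0],
    [0,0,0]
  ],
  "hand": [1,1,1,1,1,1,1,1]
}}

```text
clock: 3.4
tool_pos: [482.3, 274.7, 49.3]
ee_rot: [0.0, 0.559, 0.829, 0.001]
contact_force: [-0.2, 0.7, 0.7]
grip_width: 88.1
```

Run:
```python
from h import *
p,d=snap('side','side2')
cv2.imwrite('pics/side2c.png',cv2.resize(p[180:360,150:350],None,fx=3.3,fy=3.3))
s=r.read_state(); print(s['clock'],s['tool_pos'],s['ee_rot'],s['contact_force'])
```

```text
3.45 [482.31037848 274.66011502  49.33243902] [1.96596389e-04 5.58911345e-01 8.29227199e-01 5.67004581e-04] [-0.10570039  0.10610629 -0.03178739]
```

View pics/side2c.png

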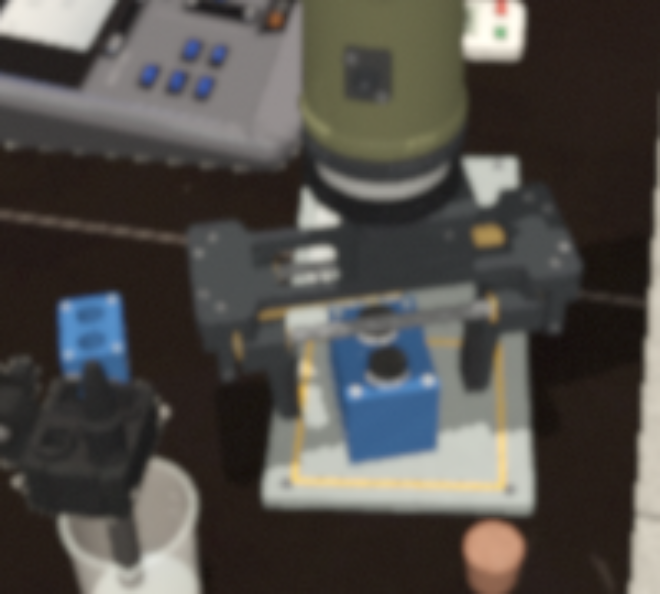

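The fingers straddle the carrier evenly, which sits at about (390,400) in the crop, so I'll close.

Emit:
{"name": "carry_out", "arguments": {
  "translation": [
    [0,0,0],
    [0,0,0],
    [0,0,0],
    [0,0,0],
    [0,0,0],
    [0,0,0],
    [0,0,0],
    [0,0,0]
  ],
  "dr": [
    [0,0,0],
    [0,0,0],
    [0,0,0],
    [0,0,0],
    [0,0,0],
    [0,0,0],
    [0,0,0],
    [0,0,0]
  ],
  "hand": [0.85,0.75,0.65,0.58,0.54,0.5,0.5,0.5],
  "grip_force": 15
}}

```text
clock: 4.45
tool_pos: [482.1, 274.5, 48.7]
ee_rot: [0.0, 0.559, 0.829, 0.0]
contact_force: [1.2, 0.5, -0.2]
grip_width: 47.6
```

Run:
```python
from h import *
s=r.read_state(); print(s)
```

```text
{'clock': 4.45, 'qpos': array([-0.58813197,  0.93169577, -0.02124496,  1.91342593,  0.05823367,
        0.29660522, -0.27187636]), 'joint_vel': array([-0.00067836, -0.00091134,  0.00148133,  0.0003616 ,  0.00121357,
        0.0001467 ,  0.00014987]), 'joint_efforts': array([-9.59409401e-02, -5.30031252e+01,  1.07338920e+00, -5.34444183e+00,
       -5.73798863e-02,  2.13419446e-01, -1.27634086e-02]), 'tool_pos': array([482.12557208, 274.47421525,  48.73698169]), 'ee_rot': array([6.37834997e-05, 5.58925465e-01, 8.29217869e-01, 2.15440535e-04]), 'contact_force': array([ 1.24123721,  0.50473812, -0.24020407]), 'moment': array([-0.04817466, -0.12175549,  0.02728272]), 'grip_width': 47.56149777983774}
```

Emit:
{"name": "carry_out", "arguments": {
  "translation": [
    [-1,0,0],
    [-4,-1,0],
    [-10,-2,0],
    [-19,-4,0],
    [-30,-6,0],
    [-41,-9,0],
    [-51,-11,0],
    [-56,-12,0]
  ],
  "dr": [
    [0,0,0.5],
    [0,0,1.5],
    [0,0,3.3],
    [0,0,5.6],
    [0,0,8],
    [0,0,10.5],
    [0,0,12.5],
    [0,0,13.3]
  ],
  "hand": [0.4,0.4,0.4,0.4,0.4,0.4,0.4,0.4],
  "grip_force": 20
}}

```text
clock: 5.45
tool_pos: [492.0, 216.9, 48.7]
ee_rot: [0.0, 0.652, 0.758, -0.0]
contact_force: [-0.3, 2.5, 0.5]
grip_width: 47.5
```

```bash
cat > st.py <<'E'
from h import *
s=r.read_state(); w,x,y,z=s['ee_rot']
from scipy.spatial.transform import Rotation as R
M=R.from_quat([x,y,z,w]).as_matrix()
ex=np.array([.98836,.15212]);ey=np.array([-.15212,.98836])
t=s['tool_pos'][:2]-[516.9,123.15]; F=s['contact_force']
print('t',s['clock'],'pos',s['tool_pos'].round(2),'jaw',np.degrees(np.arctan2(M[1,1],M[0,1])).round(2),'tilt',M[:2,2].round(4),'rel seat deck xy',round(t@ex,2),round(t@ey,2),'Fdeck',round(F[:2]@ex,2),round(F[:2]@ey,2),round(F[2],2),'mom',s['moment'].round(3),'w',s['grip_width'].round(2))
E
python3 st.py
```

```text
Traceback (most recent call last):
  File "st.py", line 7, in <module>
    print('t',s['clock'],'pos',s['tool_pos'].round(2),'jaw',np.degrees(np.arctan2(M[1,1],M[0,1])).round(2),'tilt',M[:2,2].round(4),'rel seat deck xy',round(t@ex,2),round(t@ey,2),'Fdeck',round(F[:2]@ex,2),round(F[:2]@ey,2),round(F[2],2),'mom',s['moment'].round(3),'w',s['grip_width'].round(2))
                                                                                                                                                                                                                                                                           ^^^^^^^^^^^^^^^^^^^^^
AttributeError: 'float' object has no attribute 'round'
```

Emit:
{"name": "carry_out", "arguments": {
  "translation": [
    [-4,0,0],
    [-13,0.4,0],
    [-26,0.7,0],
    [-42,1,0],
    [-58,1.5,0],
    [-73,1.8,0],
    [-84,2,0],
    [-87.5,2.2,0]
  ],
  "dr": [
    [0,0,0],
    [0,0,0],
    [0,0,0],
    [0,0,0],
    [0,0,0],
    [0,0,0],
    [0,0,0],
    [0,0,0]
  ],
  "hand": [0.4,0.4,0.4,0.4,0.4,0.4,0.4,0.4]
}}

```text
clock: 6.45
tool_pos: [507.3, 130.7, 48.7]
ee_rot: [-0.0, 0.652, 0.759, -0.0]
contact_force: [-1.6, 2.8, 1.1]
grip_width: 47.6
```

```bash
sed -i "s/s\['grip_width'\].round(2)/round(s['grip_width'],2)/" st.py; python3 st.py;  python3 - <<'E'
from h import *
p,d=snap('side','side3'); p2,d=snap('top','top3')
cv2.imwrite('pics/side3c.png',cv2.resize(p[170:330,180:350],None,fx=3.7,fy=3.7))
cv2.imwrite('pics/top3c.png',cv2.resize(p2[140:300,150:350],None,fx=3.7,fy=3.7))
E
```

```text
t 6.45 pos [507.34 130.74  48.73] jaw 8.67 tilt [-0.0003 -0.0003] rel seat deck xy -8.3 8.96 Fdeck -1.17 3.06 1.12 mom [0.531 0.165 0.034] w 47.6
```

View pics/side3c.png

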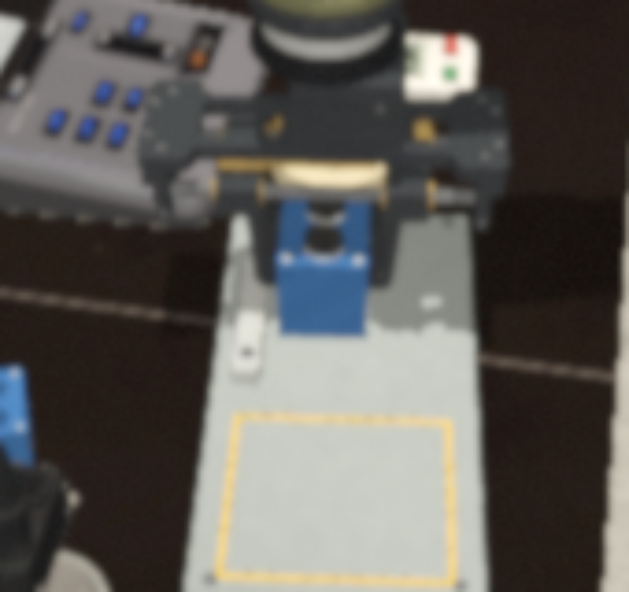

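View pics/top3c.png

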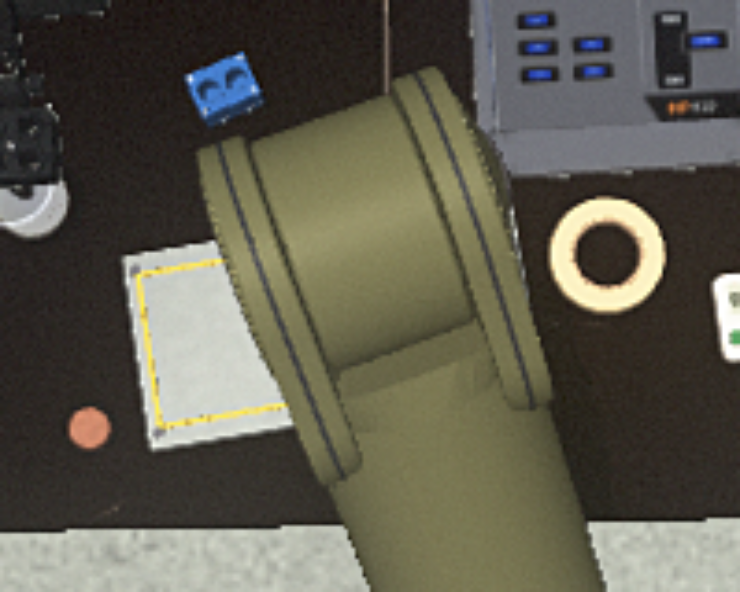

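The side view shows the carrier at (322,280) in the crop, upright, both caps seated, and parallel to the far fence with a gap still left. I'll feel for the far fence slowly.

Emit:
{"name": "carry_out", "arguments": {
  "translation": [
    [0,1,0],
    [0,2,0],
    [0,3,0],
    [0,4,0],
    [0,4.8,0],
    [0,5.5,0],
    [0,6,0],
    [0,6.5,0]
  ],
  "dr": [
    [0,0,0],
    [0,0,0],
    [0,0,0],
    [0,0,0],
    [0,0,0],
    [0,0,0],
    [0,0,0],
    [0,0,0]
  ],
  "hand": [0.4,0.4,0.4,0.4,0.4,0.4,0.4,0.4]
}}

```text
clock: 7.55
tool_pos: [510.3, 132.0, 48.8]
ee_rot: [-0.002, 0.651, 0.759, -0.003]
contact_force: [-7.1, -3.2, 8.7]
grip_width: 47.6
```

```bash
python3 st.py
```

```text
t 7.55 pos [510.33 132.03  48.81] jaw 8.78 tilt [-0.0067 -0.0024] rel seat deck xy -5.15 9.78 Fdeck -7.5 -2.06 8.72 mom [-0.487  1.329 -0.052] w 47.63
```

The contact came earlier than expected, at -5 mm, and with an upward force. I'll look before pushing more.

Run:
```python
from fit import *
p,d=snap('side','side4')
W=cloud('side',d)
cv2.imwrite('pics/side4c.png',cv2.resize(p[200:280,220:310],None,fx=7,fy=7,interpolation=cv2.INTER_CUBIC))
hsv=cv2.cvtColor(p,cv2.COLOR_BGR2HSV)
blue=(hsv[...,0]>95)&(hsv[...,0]<125)&(hsv[...,1]>120)
m=blue&(np.hypot(W[...,0]-510,W[...,1]-132)<60); P=W[m]
ex=np.array([.98836,.15212]);ey=np.array([-.15212,.98836])
q=P[:,:2]-[516.9,123.15]; X=q@ex;Y=q@ey
for lo,hi in((10,20),(20,30),(30,40),(40,50),(50,58),(58,70)):
    k=(P[:,2]>lo)&(P[:,2]<hi); print(lo,k.sum(),X[k].min().round(1),X[k].max().round(1),Y[k].min().round(1),Y[k].max().round(1),np.median(P[k,2]).round(1)) if k.sum() else 0
# bottom left (y+) edge: bottom pixels, and fence outline deck coords
z=np.load('pics/side0.npz'); 
for nm,(n,pp,dd) in {'s0':('side',z['p'],z['d']),'t0':('top',np.load('pics/top0.npz')['p'],np.load('pics/top0.npz')['d'])}.items():
    Wd=cloud(n,dd); q=Wd[...,:2]-[516.9,123.15]; X=q@ex; Y=q@ey
    for nmm,k in {'far':(Wd[...,2]>17)&(X>12)&(X<55)&(Y>-25)&(Y<60),'side':(Wd[...,2]>17)&(X<20)&(X>-60)&(Y<-25)&(Y>-60)}.items():
        pr=[5,50,95];print(nm,nmm,k.sum(),np.percentile(X[k],pr).round(1),np.percentile(Y[k],pr).round(1),np.percentile(Wd[...,2][k],[50,90,100]).round(1))
```

```text
10 42 -26.0 14.2 38.0 41.6 17.0
20 80 -25.9 14.2 37.2 42.7 25.0
30 75 -27.7 14.1 36.9 42.9 35.1
40 91 -29.5 17.8 37.2 42.6 44.6
50 78 -29.4 19.7 11.7 43.0 53.4
58 227 -29.3 18.3 -12.1 41.5 63.3
s0 far 201 [23.1 29.6 36.3] [-18.2  20.2  56.7] [23.4 24.8 25.9]
s0 side 172 [-41.  -15.1  13.1] [-47.1 -37.7 -33.4] [22.9 24.5 26.3]
t0 far 169 [23.1 29.2 36. ] [-19.4  19.   55.3] [21.3 24.9 30.1]
t0 side 117 [-40.6 -13.4  12.5] [-45.7 -39.5 -33.1] [21.  24.5 28.1]
```

View pics/side4c.png

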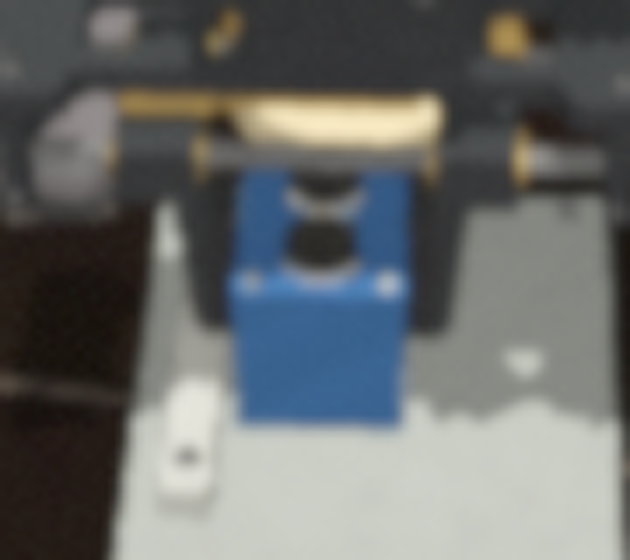

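The picture shows a gap still open between the carrier and the far fence: the carrier's lower left edge is at crop (240,420) and the fence end at (215,430). The fingers are clear of the fence top. So the push is tilting the tool and pressing the carrier onto the deck, and that friction is holding it back. I'll relieve the downward force slightly.

Emit:
{"name": "carry_out", "arguments": {
  "translation": [
    [0,0,-0.3],
    [0,0,-0.6],
    [0,0,-0.6],
    [0,0,-0.6]
  ],
  "dr": [
    [0,0,0],
    [0,0,0],
    [0,0,0],
    [0,0,0]
  ],
  "hand": [0.4,0.4,0.4,0.4]
}}

```text
clock: 8.1
tool_pos: [513.9, 133.0, 49.1]
ee_rot: [0.0, 0.651, 0.759, 0.0]
contact_force: [-0.1, 0.2, -4.3]
grip_width: 47.9
```

```bash
python3 st.py
```

```text
t 8.1 pos [513.94 133.04  49.11] jaw 8.75 tilt [0.0002 0.0003] rel seat deck xy -1.42 10.23 Fdeck -0.02 0.23 -4.34 mom [-0.061  0.031 -0.037] w 47.91
```

Emit:
{"name": "carry_out", "arguments": {
  "translation": [
    [0,0,0.15],
    [0,0,0.3],
    [0,0,0.3]
  ],
  "dr": [
    [0,0,0],
    [0,0,0],
    [0,0,0]
  ],
  "hand": [0.4,0.4,0.4]
}}

```text
clock: 8.48
tool_pos: [513.8, 132.8, 49.0]
ee_rot: [-0.0, 0.651, 0.759, 0.0]
contact_force: [-0.0, 0.4, -4.8]
grip_width: 48.0
```

```bash
python3 st.py
```

```text
t 8.475 pos [513.77 132.82  49.01] jaw 8.74 tilt [0.0001 0.0001] rel seat deck xy -1.63 10.03 Fdeck 0.06 0.41 -4.75 mom [-0.033  0.051  0.035] w 47.97
```

Emit:
{"name": "carry_out", "arguments": {
  "translation": [
    [0,0,0.1],
    [0,0,0.2],
    [0,0,0.2]
  ],
  "dr": [
    [0,0,0],
    [0,0,0],
    [0,0,0]
  ],
  "hand": [0.4,0.4,0.4]
}}

```text
clock: 8.85
tool_pos: [513.7, 132.8, 48.8]
ee_rot: [-0.0, 0.651, 0.759, 0.0]
contact_force: [0.1, 0.2, -3.8]
grip_width: 47.8
```

```bash
python3 st.py
```

```text
t 8.85 pos [513.72 132.85  48.82] jaw 8.74 tilt [-0.      0.0001] rel seat deck xy -1.67 10.07 Fdeck 0.18 0.22 -3.76 mom [-0.057  0.042  0.003] w 47.83
```

Emit:
{"name": "carry_out", "arguments": {
  "translation": [
    [0,0,0.15],
    [0,0,0.3],
    [0,0,0.3]
  ],
  "dr": [
    [0,0,0],
    [0,0,0],
    [0,0,0]
  ],
  "hand": [0.4,0.4,0.4]
}}

```text
clock: 9.22
tool_pos: [513.7, 132.8, 48.7]
ee_rot: [0.0, 0.651, 0.759, 0.0]
contact_force: [-1.0, -0.1, 0.2]
grip_width: 48.4
```

```bash
python3 st.py
```

```text
t 9.225 pos [513.75 132.83  48.72] jaw 8.74 tilt [0.0001 0.0001] rel seat deck xy -1.64 10.05 Fdeck -0.96 0.09 0.2 mom [-0.027  0.152 -0.028] w 48.38
```

Emit:
{"name": "carry_out", "arguments": {
  "translation": [
    [0,0.3,0],
    [0,0.6,0],
    [0,0.9,0],
    [0,1.2,0],
    [0,1.5,0],
    [0,1.5,0]
  ],
  "dr": [
    [0,0,0],
    [0,0,0],
    [0,0,0],
    [0,0,0],
    [0,0,0],
    [0,0,0]
  ],
  "hand": [0.4,0.4,0.4,0.4,0.4,0.4]
}}

```text
clock: 9.98
tool_pos: [513.9, 132.8, 48.7]
ee_rot: [-0.001, 0.651, 0.759, -0.001]
contact_force: [-4.0, 0.1, 5.8]
grip_width: 47.8
```

```bash
python3 st.py
```

```text
t 9.975 pos [513.86 132.82  48.75] jaw 8.75 tilt [-0.0025 -0.0006] rel seat deck xy -1.53 10.02 Fdeck -3.96 0.71 5.82 mom [-0.114  0.922 -0.038] w 47.84
```

Emit:
{"name": "carry_out", "arguments": {
  "translation": [
    [0,0,-0.1],
    [0,0,-0.2],
    [0,0,-0.3],
    [0,0,-0.3]
  ],
  "dr": [
    [0,0,0],
    [0,0,0],
    [0,0,0],
    [0,0,0]
  ],
  "hand": [0.4,0.4,0.4,0.4]
}}

```text
clock: 10.48
tool_pos: [514.9, 133.0, 48.7]
ee_rot: [-0.0, 0.651, 0.759, -0.0]
contact_force: [-4.5, -1.3, 4.3]
grip_width: 47.9
```

```bash
python3 st.py
```

```text
t 10.475 pos [514.88 132.98  48.73] jaw 8.75 tilt [-0.0006 -0.0001] rel seat deck xy -0.5 10.02 Fdeck -4.63 -0.6 4.28 mom [-0.132  0.922  0.004] w 47.87
```

Emit:
{"name": "carry_out", "arguments": {
  "translation": [
    [-1,0,0],
    [-2,0,0],
    [-3,0,0],
    [-4,0,0],
    [-5,0,0],
    [-5.8,0,0],
    [-6.5,0,0],
    [-7,0,0]
  ],
  "dr": [
    [0,0,0],
    [0,0,0],
    [0,0,0],
    [0,0,0],
    [0,0,0],
    [0,0,0],
    [0,0,0],
    [0,0,0]
  ],
  "hand": [0.4,0.4,0.4,0.4,0.4,0.4,0.4,0.4]
}}

```text
clock: 11.48
tool_pos: [515.5, 129.1, 48.7]
ee_rot: [-0.002, 0.65, 0.76, 0.001]
contact_force: [-5.7, 6.0, 4.2]
grip_width: 47.7
```

```bash
python3 st.py
```

```text
t 11.475 pos [515.46 129.09  48.74] jaw 8.9 tilt [-0.0011  0.0036] rel seat deck xy -0.52 6.09 Fdeck -4.75 6.78 4.17 mom [1.007 1.268 0.012] w 47.66
```

Emit:
{"name": "carry_out", "arguments": {
  "translation": [
    [0,-0.3,-0.1],
    [0,-0.6,-0.2],
    [0,-0.6,-0.2],
    [0,-0.6,-0.2]
  ],
  "dr": [
    [0,0,0],
    [0,0,0],
    [0,0,0],
    [0,0,0]
  ],
  "hand": [0.4,0.4,0.4,0.4]
}}

```text
clock: 11.98
tool_pos: [515.9, 126.3, 48.8]
ee_rot: [-0.0, 0.651, 0.759, 0.0]
contact_force: [-2.8, 2.5, -2.9]
grip_width: 47.9
```

```bash
python3 st.py
```

```text
t 11.975 pos [515.9  126.32  48.76] jaw 8.76 tilt [0.0003 0.0004] rel seat deck xy -0.5 3.28 Fdeck -2.41 2.93 -2.88 mom [0.293 0.557 0.017] w 47.87
```

Emit:
{"name": "carry_out", "arguments": {
  "translation": [
    [-0.5,0,0.1],
    [-1,0,0.1],
    [-1.5,0,0.1],
    [-2,0,0.1],
    [-2.4,0,0.1],
    [-2.4,0,0.1]
  ],
  "dr": [
    [0,0,0],
    [0,0,0],
    [0,0,0],
    [0,0,0],
    [0,0,0],
    [0,0,0]
  ],
  "hand": [0.4,0.4,0.4,0.4,0.4,0.4]
}}

```text
clock: 12.72
tool_pos: [516.3, 123.7, 48.9]
ee_rot: [0.0, 0.651, 0.759, 0.0]
contact_force: [-1.4, 0.7, -4.9]
grip_width: 47.7
```

```bash
python3 st.py
```

```text
t 12.725 pos [516.29 123.71  48.89] jaw 8.74 tilt [0.0004 0.0002] rel seat deck xy -0.52 0.65 Fdeck -1.26 0.95 -4.86 mom [ 0.149  0.315 -0.01 ] w 47.65
```

Emit:
{"name": "carry_out", "arguments": {
  "translation": [
    [0,0,0.1],
    [0,0,0.2],
    [0,0,0.3],
    [0,0,0.3]
  ],
  "dr": [
    [0,0,0],
    [0,0,0],
    [0,0,0],
    [0,0,0]
  ],
  "hand": [0.4,0.4,0.4,0.4]
}}

```text
clock: 13.22
tool_pos: [516.3, 123.7, 48.7]
ee_rot: [0.0, 0.651, 0.759, 0.0]
contact_force: [-0.4, 1.2, -3.1]
grip_width: 48.0
```

```bash
python3 st.py
```

```text
t 13.225 pos [516.28 123.73  48.73] jaw 8.74 tilt [0.0005 0.0002] rel seat deck xy -0.52 0.67 Fdeck -0.25 1.27 -3.11 mom [0.204 0.235 0.045] w 47.97
```

Nearly weight-neutral now. I'll ease -y on toward the side fence and lower slightly.

Emit:
{"name": "carry_out", "arguments": {
  "translation": [
    [-0.3,0,0.1],
    [-0.7,0,0.1],
    [-1.1,0,0.1],
    [-1.5,0,0.1],
    [-1.5,0,0.1]
  ],
  "dr": [
    [0,0,0],
    [0,0,0],
    [0,0,0],
    [0,0,0],
    [0,0,0]
  ],
  "hand": [0.4,0.4,0.4,0.4,0.4]
}}

```text
clock: 13.85
tool_pos: [516.3, 123.6, 48.7]
ee_rot: [-0.0, 0.651, 0.759, 0.001]
contact_force: [-0.6, 5.7, 0.9]
grip_width: 47.9
```

```bash
python3 st.py
```

```text
t 13.85 pos [516.27 123.64  48.72] jaw 8.81 tilt [0.0004 0.0019] rel seat deck xy -0.55 0.59 Fdeck 0.24 5.71 0.92 mom [ 0.994  0.519 -0.112] w 47.92
```

Emit:
{"name": "carry_out", "arguments": {
  "translation": [
    [0,0.4,0],
    [0,0.8,-0.1],
    [0,1.2,-0.15],
    [0,1.5,-0.2],
    [0,1.5,-0.2]
  ],
  "dr": [
    [0,0,0],
    [0,0,0],
    [0,0,0],
    [0,0,0],
    [0,0,0]
  ],
  "hand": [0.4,0.4,0.4,0.4,0.4]
}}

```text
clock: 14.48
tool_pos: [516.4, 123.6, 48.7]
ee_rot: [-0.001, 0.651, 0.759, -0.0]
contact_force: [-4.1, 5.3, 1.6]
grip_width: 47.9
```

```bash
python3 st.py
python3 - <<'E'
from fit import *
p,d=snap('side','side5')
cv2.imwrite('pics/side5c.png',cv2.resize(p[180:280,215:320],None,fx=6,fy=6,interpolation=cv2.INTER_CUBIC))
E
```

```text
t 14.475 pos [516.36 123.64  48.75] jaw 8.81 tilt [-0.0024  0.0013] rel seat deck xy -0.46 0.57 Fdeck -3.29 5.82 1.61 mom [ 1.024  0.788 -0.102] w 47.88
```

View pics/side5c.png

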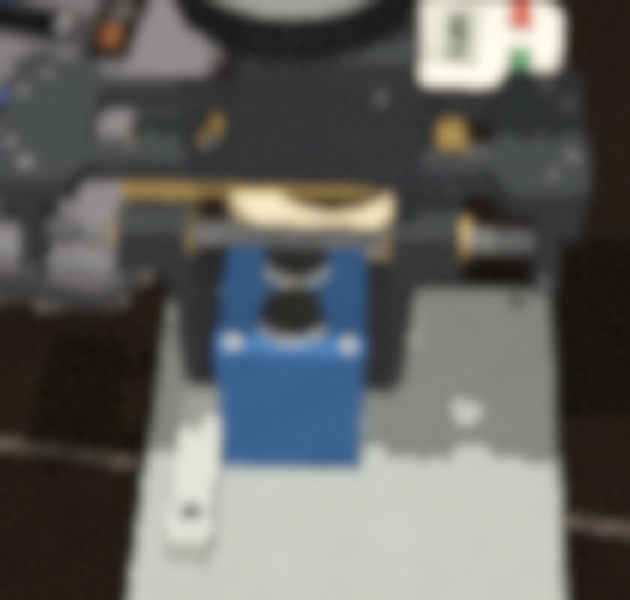

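The carrier is now touching the fence at crop (222,440), upright, with both caps seated. The Mz of -0.1 N·m suggests a slight yaw bias at the side fence, so I'll trim the yaw a little and increase the x press.

Emit:
{"name": "carry_out", "arguments": {
  "translation": [
    [0,0.3,0],
    [0,0.6,-0.1],
    [0,0.9,-0.1],
    [0,0.9,-0.1]
  ],
  "dr": [
    [0,0,0.1],
    [0,0,0.2],
    [0,0,0.3],
    [0,0,0.3]
  ],
  "hand": [0.4,0.4,0.4,0.4]
}}

```text
clock: 15.02
tool_pos: [516.4, 123.7, 48.8]
ee_rot: [-0.002, 0.652, 0.758, -0.001]
contact_force: [-5.7, 5.5, 2.3]
grip_width: 47.9
```

```bash
python3 st.py
```

```text
t 15.025 pos [516.44 123.65  48.8 ] jaw 8.61 tilt [-0.0039  0.0007] rel seat deck xy -0.37 0.57 Fdeck -4.81 6.3 2.29 mom [0.939 1.028 0.252] w 47.94
```

Emit:
{"name": "carry_out", "arguments": {
  "translation": [
    [0,0.2,0],
    [0,0.3,0],
    [0,0.3,0],
    [0,0.3,0]
  ],
  "dr": [
    [0,0,-0.1],
    [0,0,-0.2],
    [0,0,-0.2],
    [0,0,-0.2]
  ],
  "hand": [0.4,0.4,0.4,0.4]
}}

```text
clock: 15.52
tool_pos: [516.5, 123.7, 48.8]
ee_rot: [-0.002, 0.651, 0.759, -0.001]
contact_force: [-6.2, 4.8, 2.7]
grip_width: 47.9
```

```bash
python3 st.py
```

```text
t 15.525 pos [516.47 123.65  48.81] jaw 8.75 tilt [-0.0045  0.0007] rel seat deck xy -0.35 0.56 Fdeck -5.38 5.71 2.75 mom [9.37e-01 1.15e+00 1.00e-03] w 47.9
```

Emit:
{"name": "carry_out", "arguments": {
  "translation": [
    [0,0,0],
    [0,0,0],
    [0,0,0],
    [0,0,0]
  ],
  "dr": [
    [-0.1,0,0],
    [-0.2,0,0],
    [-0.25,0,0],
    [-0.25,0,0]
  ],
  "hand": [0.4,0.4,0.4,0.4]
}}

```text
clock: 16.02
tool_pos: [516.3, 123.7, 48.7]
ee_rot: [-0.001, 0.651, 0.759, 0.0]
contact_force: [-5.7, 4.8, 2.3]
grip_width: 47.7
```

```bash
python3 st.py
```

```text
t 16.025 pos [516.35 123.65  48.74] jaw 8.75 tilt [-0.0005  0.0013] rel seat deck xy -0.47 0.58 Fdeck -4.91 5.63 2.32 mom [0.96  1.258 0.028] w 47.69
```

Emit:
{"name": "carry_out", "arguments": {
  "translation": [
    [0,0.1,0],
    [0,0.2,0],
    [0,0.2,0],
    [0,0.2,0],
    [0,0.2,0],
    [0,0.2,0]
  ],
  "dr": [
    [0,0,0],
    [0,0,0],
    [0,0,0],
    [0,0,0],
    [0,0,0],
    [0,0,0]
  ],
  "hand": [0.4,0.4,0.4,0.4,0.4,0.4]
}}

```text
clock: 16.77
tool_pos: [516.3, 123.6, 48.7]
ee_rot: [-0.001, 0.651, 0.759, 0.0]
contact_force: [-6.0, 5.2, 3.6]
grip_width: 48.1
```

```bash
python3 st.py
python3 - <<'E'
from fit import *
p,d=snap('side','side6')
cv2.imwrite('pics/side6c.png',cv2.resize(p[180:310,200:330],None,fx=4.5,fy=4.5,interpolation=cv2.INTER_CUBIC))
W=cloud('side',d); g=cv2.cvtColor(p,cv2.COLOR_BGR2HSV)
ex=np.array([.98836,.15212]);ey=np.array([-.15212,.98836]); q=W[...,:2]-[516.9,123.15];X=q@ex;Y=q@ey
m=(g[...,0]>95)&(g[...,0]<125)&(g[...,1]>120)&(abs(X)<50)&(abs(Y)<50)
print('blue X',np.percentile(X[m],[1,99]),'Y max',np.percentile(Y[m],[98]),'top z',np.percentile(W[...,2][m],95))
k=(g[...,2]<70)&(abs(X)<9)&(abs(Y-15.5)<8); print('cap z',np.percentile(W[...,2][k],[50,90]))
for t in('timer','stopper','tape'):
    for b in eyes.boxes_of(t,'side')[:1]: print(t,b['conf'],b['rect'])
E
python3 st.py
```

```text
t 16.775 pos [516.33 123.64  48.74] jaw 8.75 tilt [-0.0009  0.0012] rel seat deck xy -0.49 0.57 Fdeck -5.11 6.0 3.62 mom [0.914 1.269 0.016] w 48.07
blue X [-24.71015636  22.21546395] Y max [32.47064122] top z 64.24805089413508
cap z [138.20381526 158.6200102 ]
timer 0.49 [295.0, 184.6, 26.4, 13.5]
stopper 0.85 [299.2, 348.6, 16.6, 24.1]
tape 0.73 [266.2, 238.0, 22.6, 38.7]
t 16.975 pos [516.35 123.64  48.75] jaw 8.75 tilt [-0.0008  0.0012] rel seat deck xy -0.47 0.57 Fdeck -5.57 4.65 2.95 mom [ 0.955  1.323 -0.061] w 47.88
```

View pics/side6c.png

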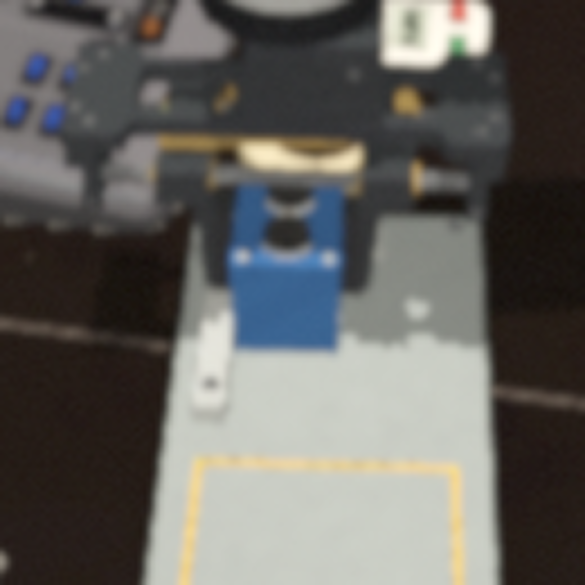

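The carrier is against the far fence at crop (232,330) and sits upright with both caps seated. The forces are steady at about 5 N on each fence. Handing in.

```bash
python3 -c "
from bench import ticket; print(ticket.sign_off())"; python3 st.py
```

```text
the job is handed in; nothing more can be done
None
the job is handed in; nothing more can be done
```

I gripped the larger carrier on its long sides, above fence height, and slid it along the deck into the fence corner. I handed it in at about 17 s, still held in the fingers and pressed against both fences.

**Last checks**
- **Press:** about 5 N against each fence (5–6 N far, 5–6 N side), with 3–4 N pressing down on the deck and a grip of 20 N.
- **Squareness:** the turning moment about vertical was near 0, and the tool's yaw was 8.75°, the same as the deck's. Tilt was under 0.1°.
- **Position:** the TCP was within 0.6 mm of the seat I measured with the cameras. When I drove it further it stopped on both axes, so both fences were touching.
- **Vials:** the last side view shows both caps sitting upright in the carrier. My depth reading of the cap height failed because the gripper was in the way, so this rests on the picture alone.
- **Other items:** the arm kept clear of the timer, stopper and tape roll. The last detections still found all three, but I did not compare their positions precisely with the start.

**What went less smoothly**
- **Jamming:** on the way to the far fence the push pressed the carrier down and it stuck on the deck.
- **Brief unweighting:** to free it I eased the tool up. For about a second there, and again near the side fence, the force readings showed the arm carrying the carrier's full weight. It may have been lifted by up to about 0.4 mm before I set it back down.

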